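Close the cold frame's glass and weight it with a pot

TASK

The glass pane of the little wooden cold frame is slid back: draw it towards the front by pressing gently on top of the glass and pulling, until it is fully home against the front rail, never loading the glass or frame with more than 20 N. Then stand the smaller of the two terracotta pots upright on the middle of the exposed glass so that the pane stays shut. Leave the other things on the bench where they are.

Things in the scene. Friction and masses are not known exactly. Their poses are not given: they have to be found in the camera images.
- frame: Cold frame fixed to the bench: wooden box 300 mm long (its x) and 200 mm wide (its y) with a sloping top. Origin: centre of its underside, at bench level; +x to its rear, away from the robot at yaw 0. A wooden board covers the rear part from x = +20 mm backward, its top 14 mm above the glass; the pane slides out from under it. Frame and glass bear 20 N of contact force in all.
- frame_hinge (a point): Fixed point on the rear edge of the top, at x = +150 mm in the frame, 118 mm above the bench. From 0 to 30 mm above it the whole top starts, sloping down to the front at 0.01 to 0.15 rad; both are fixed but differ each time and are not measured. Glass top height: 128 to 158 mm at the rear edge, less slope times distance in front of it. Find and follow the glass by touch.
- frame_front (a point): Point at bench level below the frame's front end, 150 mm in front of its origin, axes those of the frame. Above it is the front rail, 12 mm thick, against which the pane stops; it rises 2 mm above the glass. The two side rails, 172 mm apart, rise 6 mm above the glass.
- frame_middle (a point): Point at bench level under the middle of the glass that is exposed when closed, 60 mm in front of the frame's origin; axes those of the frame. It does not follow the slope.
- pane (a joint): Slide of the flat glass pane 190 x 168 x 5 mm, in m: 0 back, 0.090 home at the front rail; starts at 0 to 0.020. At value q its front edge (flush metal strip) is at frame x = -48 mm - q; in front of that is only soil, at least 50 mm lower. Smooth, nothing to hook or grip. Needs about 5 N of pull (dry friction), stays where left. Lies on a soft seal: sinks 1 mm per 7 N pressed.
- small_pot: The smaller terracotta pot, open at the top, 52 mm across the rim, 55 mm high, with a collar over the top 17 mm, tapering to 38 mm at the foot, about 0.14 kg. Origin: centre of its underside, z up. It may stand on either side of the frame.
- large_pot: The larger terracotta pot, 100 mm across the rim, 95 mm high; origin centre of underside. Stands on the side opposite to the small pot. Not to be moved.
- cloche: Glass bell cloche with a knob, 160 mm across, 205 mm high; origin centre of underside. Not to be moved.
- widger: Stainless widger, a flat strip about 185 x 16 x 4 mm lying on the bench; origin at its middle on the underside. Not to be moved.
- scoop: Lime-green plastic scoop, about 200 x 64 x 36 mm, blade to its +x; origin on the underside where the blade meets the handle. Not to be moved.
- brush: Potting brush lying on the bench, along its x, about 200 mm long; origin on its underside. Not to be moved.

How it is judged:
By the outcome, as a careful person would: the job done as asked, in the order asked, and still so for the second after the job is handed in, with the robot touching nothing.
It also fails if it takes over 72 s, if anything falls off the work surface, if the arm or the gripper's body presses on something with over 40 N, if the wrist force passes 120 N, or if a joint passes its speed limit or range.

ROBOT

A 7-joint arm with a two-finger parallel gripper is mounted at the origin on the work surface. World frame = base frame: x ahead of the robot, y to its left, z up, the work surface at z = 0. Lengths are in m, angles in rad, forces in N, time in s.
With the tool pointing down it reaches from about 0.35 to 0.9 m from the base axis. Payload 8.1 kg.
Tool frame: the origin (TCP) lies at the very end of the fingers, on their centre line; the grasp point (between the pads) lies 19 mm behind it; z points along the fingers, y is the line along which they close (so a half turn about z gives the same grasp; the last joint's range is limited). The gripper opens to 85 mm and grips with 20 to 120 N. Pads are 22 mm wide; open, the fingers measure 114 mm over their backs; the gripper's body (76 mm by 85 mm) begins 54 mm behind the grasp point. The pads swing forward as they close: fully open they stand 13 mm farther back than shut.
Start: joints at [1.08, 0.434, 0.025, 1.573, -0.012, 1.134, -0.075], TCP at [0.236, -0.579, 0.231] pointing down, gripper open.
Joint ranges: [-2.62, 2.62], [-0.44, 2.09], [-1.27, 1.32], [0.08, 2.57], [-1.32, 4.46], [0.12, 2], [-2.74, 2.74]. Speed limits (rad/s): [2.22, 2.22, 3.01, 3.01, 3.14, 3.14, 3.14].

INTERFACE

Orientations are given as a rotation vector (axis times angle).
In Python, from rig import env gives the robot as it stands.
- The arm moves only by the shell command python3 -m inch 'ROWS' [OPENING] [FORCE]. ROWS is JSON, a list that holds one entry, the list of rows, each a list of 4 numbers: the shift along the tool's x, y, z as a fraction of full scale, then the turn about the tool's z as a fraction of full scale. In form: [[[tx, ty, tz, roll], ...]]. A call has 1 to 5 rows; each row shifts and turns the commanded pose from where the row before left it, along the tool's axes as they then stand; what a row does not reach is not made up. Full scale, the value 1, is 0.04 m for a shift and 0.12 rad for a turn. A row lasts 1/12 s, in which the tool goes at most 41.7 mm and 7.16 degrees, less where a joint would pass 70% of its speed; a pose out of reach is approached as far as the arm can. A call with a number of a shift or a turn outside -1 to 1 is refused whole. A call with a gripper value outside its range is refused whole. OPENING is the closure in counts, from 0 (fully open) to 255 (shut), set as the call begins (- or left out, the last holds). The fingers move at their own pace and stop on an object; FORCE is the grip in N (left out, the last holds). Time passes only in rows, so rows that do not move let the fingers close. It gives the time, the measured TCP pose, the force, the opening and the grip force at its end, in the units of the state.
- env.read_state(): the state, without advancing time (a new reading comes with each control period).
- env.get_image(name): name is "scene" or "side" or "wrist"; returns the picture (400x640x3 uint8, blue, green, red); there is no depth.
- env.camera_info(name): a dict with "intrinsics" (3x3 intrinsics, pixels), "R" (3x3) and "t" (3): a world point X has camera coordinates R X + t. Camera axes: x right, y down, z forward; pixel columns grow to the right and rows downward; lengths in m; the calibration is good to about 2 mm. A picture is of the moment at which its call begins: read the wrist's pose just before it. camera_info takes no time and is no camera call; for the wrist camera it gives the pose at the moment of the call.
- env.close_job(): hands the job in; it is judged then, once.
Trained networks look in the newest picture that a camera, given by its name, has taken for a name from the list of things; names that differ only in an ending like _2 or _b are one class to them, and where a whole thing is asked for, a point or a joint stands for the part that bears it (a point fixed in the world has none). Each returns a list of dicts, best first, with "confidence" (0 to 1); they miss things now and then, are a little off and sometimes report something else, mostly with a low value. They report only what shows in the picture. A call takes as long as a camera call.
- env.silhouettes(camera, name): "region" (400x640 bool, what is visible of it) and "extent" ([centre column, centre row, width, height] in pixels, round what is visible of it).
The state is a dict: "clock": time; "joint_positions": joint angles; "joint_velocities": joint speeds; "joint_efforts": joint torques, N m; "tool_pos": TCP position; "ee_rot": TCP orientation; "wrist_force": force on the tool from outside, world axes, zero at the start; "moment": the same for the moment, N m; "grip_width": opening from 0.0 (shut) to 1.0 (fully open); "gripper_force": force on a finger pad.
Only numpy, scipy, OpenCV 4.12 (cv2) and the standard library are available. Lean on these libraries where they do the work, as an engineer would, in place of code of your own. Each camera call takes 0.05 s, during which the arm holds its last target. There are 200 camera calls.

## Working session

There is one attempt and no reset: what is moved stays moved. The work goes in short steps, Python scripts to look and compute and a shell command to move; the robot and the scene stay as the last step left them, time stands still between calls to the robot, and variables do not carry over. Pictures are saved under pics/ and viewed, at most 10 in all, crops included, and the job is handed in when it is done.

```bash
ls; mkdir -p pics; python3 - <<'E'
from rig import env
import cv2,numpy as np
s=env.read_state()
for k,v in s.items(): print(k,np.round(v,3))
a=env.get_image("scene");b=env.get_image("side")
cv2.imwrite("pics/a.png",a);cv2.imwrite("pics/b.png",b)
for c in("scene","side"):
  for n in("frame","pane","small_pot","large_pot","cloche"):
    for d in env.silhouettes(c,n)[:2]: print(c,n,round(d["confidence"],2),np.round(d["extent"]),d["region"].sum())
  i=env.camera_info(c);print(np.round(i["intrinsics"],1).tolist(),np.round(i["R"],3).tolist(),np.round(i["t"],3))
E
```

```text
pics
clock 0.0
joint_positions [ 1.08   0.435  0.025  1.574 -0.012  1.134 -0.075]
joint_velocities [ 0.001  0.003  0.001  0.001  0.    -0.003  0.   ]
joint_efforts [-2.0000e-03 -6.7048e+01  1.0240e+00 -3.1622e+01  1.5000e-02  1.2000e-02
  0.0000e+00]
tool_pos [ 0.236 -0.578  0.231]
ee_rot [-3.081e+00 -6.050e-01  1.000e-03]
wrist_force [-0.392  0.389 -0.518]
moment [ 0.042  0.048 -0.042]
gripper_force 0.0
grip_width 0.999
scene frame 0.72 [298. 197. 116.  95.] 7580
scene pane 0.87 [306. 193.  44.  58.] 1527
scene large_pot 0.61 [323. 107.  32.  38.] 834
scene large_pot 0.46 [296. 196. 117.  91.] 7423
scene cloche 0.56 [272. 347.  57.  64.] 2896
[[426.2, 0.0, 319.3], [0.0, 426.2, 195.1], [0.0, 0.0, 1.0]] [[-0.998, 0.06, -0.009], [0.06, 0.948, -0.313], [-0.01, -0.313, -0.95]] [ 0.532 -0.002  1.387]
side frame 0.8 [304. 201. 111. 108.] 7940
side frame 0.43 [167. 258.  74.  90.] 4795
side pane 0.71 [303. 185.  59.  32.] 945
side small_pot 0.9 [253. 290.  22.  26.] 468
side large_pot 0.94 [384. 171.  33.  34.] 887
side cloche 0.71 [167. 258.  76.  87.] 4700
[[474.6, 0.0, 322.9], [0.0, 474.6, 203.5], [0.0, 0.0, 1.0]] [[-0.787, -0.617, 0.007], [-0.353, 0.442, -0.825], [0.506, -0.651, -0.566]] [0.398 0.259 1.171]
```

View pics/a.png

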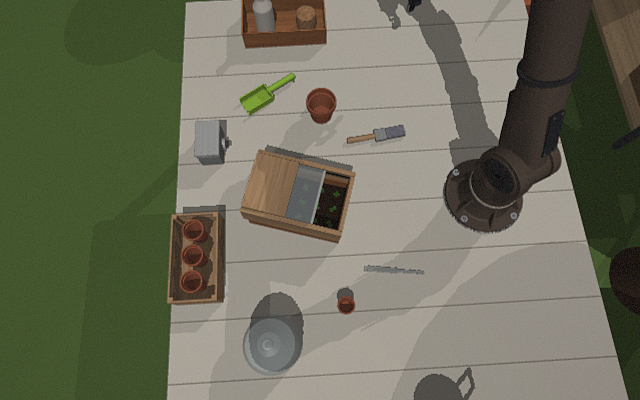

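View pics/b.png

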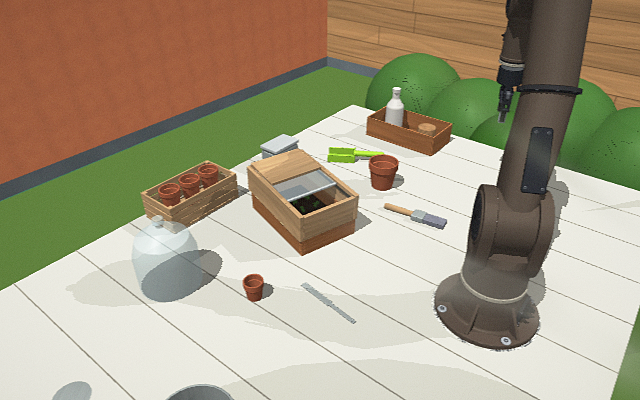

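The scene view shows the frame around (298,197), glass at (306,193), large pot (321,105), small pot (346,303), widger (393,269), and cloche (272,345). The side view agrees, with the small pot at (253,288). Next I fit hull models to the masks.

```bash
cat > h.py <<'E'
import cv2,numpy as np
from rig import env
from scipy.optimize import minimize
def proj(c,P):
    i=env.camera_info(c) if isinstance(c,str) else c
    q=np.asarray(P)@np.array(i["R"]).T+np.array(i["t"]); q=q@np.array(i["intrinsics"]).T
    return q[:,:2]/q[:,2:]
def hullmask(i,P,S=4):
    m=np.zeros((400*S,640*S),np.uint8)
    h=cv2.convexHull(((proj(i,P)+.5)*S).astype(np.float32)); cv2.fillConvexPoly(m,h.round().astype(int),1); return m
def iou_fit(model,p0,masks,step):
    C={c:env.camera_info(c) for c in masks}; M={c:cv2.resize(m.astype(np.uint8),None,fx=4,fy=4,interpolation=cv2.INTER_NEAREST) for c,m in masks.items()}
    def f(p):
        P=model(p); e=0
        for c in M:
            m=hullmask(C[c],P); e+=1-(m&M[c]).sum()/max(1,(m|M[c]).sum())
        return e
    p0=np.array(p0,float); sx=np.vstack([p0]+[p0+np.eye(len(p0))[k]*step[k] for k in range(len(p0))])
    r=minimize(f,p0,method="Nelder-Mead",options=dict(initial_simplex=sx,maxiter=400,xatol=1e-5,fatol=1e-5)); return r.x,r.fun
def frame(p):
    x,y,w,g,s=p; L=[]
    for X,o in((-.15,.002),(.02,.006),(.02,.014),(.15,.014)):
        for Y in(-.1,.1): L+=[[X,Y,0],[X,Y,g-s*(.15-X)+o]]
    L=np.array(L); c,n=np.cos(w),np.sin(w)
    return np.c_[x+c*L[:,0]-n*L[:,1],y+n*L[:,0]+c*L[:,1],L[:,2]]
def pot(p):
    a=np.linspace(0,6.28,40); return np.vstack([np.c_[p[0]+r*np.cos(a),p[1]+r*np.sin(a),0*a+z] for r,z in((.019,0),(.026,.038),(.026,.055))])
def ray(c,u,v,z):
    i=env.camera_info(c);R=np.array(i["R"]);o=-R.T@i["t"];d=R.T@np.linalg.inv(i["intrinsics"])@[u,v,1];return o+d*(z-o[2])/d[2]
E
python3 - <<'E'
from h import *
fm={}
for c in("scene","side"):
    im=env.get_image(c)
    fm[c]=env.silhouettes(c,"frame")[0]["region"]
    if c=="side": pm=env.silhouettes(c,"small_pot")[0]["region"]; hull=im
    else: sc=im
hsv=cv2.cvtColor(sc,cv2.COLOR_BGR2HSV)
m=((hsv[...,0]<14)&(hsv[...,1]>90)).astype(np.uint8); b=np.zeros_like(m);b[280:325,325:370]=m[280:325,325:370]
print(b.sum(),pm.sum(),cv2.boundingRect(b))
print("ray",ray("scene",298,197,.1),ray("scene",346,304,.03),ray("side",253,289,.03))
x0=ray("scene",298,197,.1)
for w0 in(-.2,.2):
  for g in (.135,.15): print("frame",iou_fit(frame,[x0[0],x0[1],w0,g,.08],fm,[.02,.02,.1,.02,.05]))
p0=ray("side",253,289,.03)[:2]
print("pot",iou_fit(pot,p0,{"scene":b,"side":pm},[.01,.01]),iou_fit(pot,p0,{"side":pm},[.01,.01]))
for n in("large_pot","widger","brush","cloche","scoop","pane"):
  for d in env.silhouettes("scene",n)[:1]: e=d["extent"];print(n,ray("scene",e[0],e[1],.0 if n!="pane" else .13).round(3), np.argwhere(d["region"]).ptp(0) if hasattr(np.ndarray,'ptp') else '')
x,_=iou_fit(frame,[x0[0],x0[1],-.2,.14,.08],fm,[.02,.02,.1,.02,.05])
a=sc.copy()
for Y in (-.1,.1):
  pass
cs=[];P=frame(x);q=proj("scene",P).round().astype(int)
for k in q: cv2.circle(a,tuple(map(int,k)),1,(255,0,0),-1)
q=proj("side",P).round().astype(int)
for k in q: cv2.circle(hull,tuple(map(int,k)),1,(255,0,0),-1)
cv2.imwrite("pics/c.png",np.hstack([cv2.resize(a[140:320,225:405],None,fx=2.2,fy=2.2),cv2.resize(hull[140:320,220:400],None,fx=2.2,fy=2.2)]))
E
```

```text
250 482 (337, 296, 18, 18)
ray [0.5962936  0.00315656 0.1       ] [0.47302401 0.31976775 0.03      ] [0.4714456  0.32639446 0.03      ]
frame (array([ 0.59345479, -0.00627163, -0.28322941,  0.14443856,  0.13213474]), np.float64(0.08469493164869235))
frame (array([ 0.59139125, -0.00560422, -0.27795006,  0.14337326,  0.12865396]), np.float64(0.08699928382099653))
frame (array([ 0.5901123 , -0.00522784, -0.27555009,  0.14858063,  0.18496634]), np.float64(0.10211952010663183))
frame (array([ 0.59373251, -0.00488166, -0.29145791,  0.13715091,  0.06133071]), np.float64(0.07954171285888845))
pot (array([0.4757034 , 0.32248152]), np.float64(0.150188459609644)) (array([0.47595727, 0.32248263]), np.float64(0.057547751078250164))Traceback (most recent call last):
  File "<stdin>", line 18, in <module>
AttributeError: `ptp` was removed from the ndarray class in NumPy 2.0. Use np.ptp(arr, ...) instead.
```

```bash
python3 - <<'E'
from h import *
I={c:env.get_image(c) for c in("scene","side")}
for n in("large_pot","widger","brush","cloche"):
  for d in env.silhouettes("scene",n)[:1]: e=d["extent"];print(n,round(d["confidence"],2),ray("scene",e[0],e[1],.0).round(3))
out=[]
for c,o in(("scene",(140,225)),("side",(140,220))):
  S=2.2
  a=cv2.resize(I[c][o[0]:o[0]+180,o[1]:o[1]+180],None,fx=S,fy=S,interpolation=cv2.INTER_CUBIC)
  def ln(P,col):
    q=((proj(c,P)-np.array(o[::-1])+.5)*S).astype(int); cv2.polylines(a,[q.reshape(-1,1,2)],True,col,1)
  P=frame([.5937,-.005,-.288,.140,.08]).reshape(4,2,2,3)
  ln(P[[0,0,3,3],[0,1,1,0],0],(255,0,0)); ln(P[[0,0,3,3],[0,1,1,0],1],(0,0,255)); ln(P[[2,2],[0,1],1],(0,255,0))
  p=pot([.476,.3223]); ln(p[:40],(255,0,0)); ln(p[80:],(0,255,0)); out.append(a)
cv2.imwrite("pics/c.png",np.hstack(out))
E
```

```text
large_pot 0.81 [ 0.5  -0.36  0.  ]
widger 0.83 [0.319 0.229 0.   ]
brush 0.78 [ 0.325 -0.236  0.   ]
cloche 0.58 [0.695 0.422 0.   ]
```

View pics/c.png

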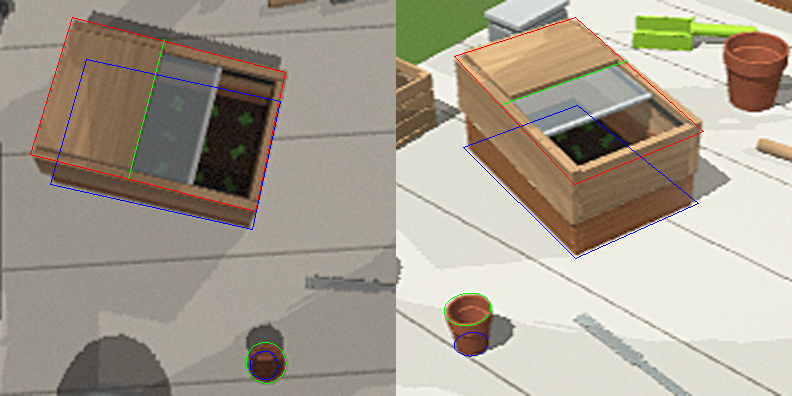

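The overlay agrees in both views: frame at about (0.594, -0.005), yaw -0.288, and small pot at (0.476, 0.322). I raise the tool, shut the gripper and align yaw.

```bash
cat > go.py <<'E'
# work out the shift to a world target/yaw in rows' units
import sys; from h import *; from scipy.spatial.transform import Rotation as Ro
s=env.read_state();R=Ro.from_rotvec(s["ee_rot"]).as_matrix();p=np.array(s["tool_pos"])
yaw=np.arctan2(R[1,0],R[0,0]);t=list(map(float,sys.argv[1:5]))
print("t",round(s["clock"],2),"p",p.round(4),"yaw",yaw.round(3),"tilt",R[:,2].round(3),"j7",round(s["joint_positions"][6],2),"F",np.round(s["wrist_force"],2))
print("rows total, tool axes:",((R.T@(np.array(t[:3])-p))/.04).round(2),"roll",round((yaw-t[3])/.12,2))
E
python3 -m inch '[[[0,0,-0.5,1],[0,0,-0.5,1],[0,0,-0.5,1],[0,0,-0.5,1],[0,0,-0.4,1]]]' 255 20; python3 -m inch '[[[0,0,0,0.64]]]'
python3 go.py 0.5764 0 0.25 -0.288
python3 - <<'E'
from h import *
for u,v in((321.8,171.8),(312.3,223.2)):
  for z in(.118,.13):
    w=ray("scene",u,v,z)[:2]-[.5937,-.005];c,n=np.cos(-.288),np.sin(-.288);print(z,(c*w[0]+n*w[1]).round(4),(-n*w[0]+c*w[1]).round(4))
E
```

```text
clock: 1.62
tool_pos: [0.2364, -0.5788, 0.329]
ee_rot: [3.122, -0.342, 0.001]
wrist_force: [-0.3, -0.7, 0.2]
grip_width: 0.301
gripper_force: 0.0
clock: 1.7
tool_pos: [0.2369, -0.5799, 0.3312]
ee_rot: [3.103, -0.462, 0.005]
wrist_force: [1.1, 0.1, 0.0]
grip_width: 0.144
gripper_force: 0.0
t 1.7 p [ 0.2369 -0.5799  0.3312] yaw -0.296 tilt [ 0.003 -0.005 -1.   ] j7 -0.71 F [1.07 0.06 0.  ]
rows total, tool axes: [  3.89 -16.35   1.98] roll -0.06
0.118 -0.0532 -0.08
0.13 -0.0543 -0.0754
0.118 -0.0622 0.0826
0.13 -0.0632 0.0855
```

```bash
for i in 1 2 3; do python3 -m inch '[[[0.22,-0.95,0.05,0],[0.22,-0.95,0.05,0],[0.22,-0.95,0.05,0],[0.22,-0.95,0.05,0],[0.22,-0.95,0.05,0]]]' >/dev/null; done; python3 -m inch '[[[0.2,-0.8,0,0],[0.2,-0.8,0,0],[0,0,0,0],[0,0,0,0]]]'; python3 go.py 0.5764 0 0.25 -0.288
python3 - <<'E'
from h import *
im=env.get_image("wrist");cv2.imwrite("pics/w1.png",im)
i=env.camera_info("wrist");print(np.round(i["R"],3).tolist(),np.round(i["t"],3),np.round(i["intrinsics"],1).tolist())
print(proj("wrist",frame([.5937,-.005,-.288,.140,.08])[[1,3,5,7,9,11,13,15]]).round(0).tolist())
E
```

```text
clock: 3.28
tool_pos: [0.5594, -0.0108, 0.297]
ee_rot: [-3.109, 0.446, 0.001]
wrist_force: [-0.2, -0.7, -0.3]
grip_width: -0.001
gripper_force: 0.0
t 3.28 p [ 0.5594 -0.0108  0.297 ] yaw -0.285 tilt [-0.     0.001 -1.   ] j7 -1.99 F [-0.2  -0.72 -0.35]
rows total, tool axes: [ 0.33 -0.38  1.17] roll 0.02
[[-0.284, -0.959, 0.0], [-0.915, 0.271, 0.299], [-0.286, 0.085, -0.954]] [0.146 0.455 0.602] [[291.9, 0.0, 313.9], [0.0, 291.9, 194.3], [0.0, 0.0, 1.0]]
[[380.0, 266.0], [220.0, 266.0], [395.0, 127.0], [198.0, 127.0], [397.0, 128.0], [195.0, 128.0], [414.0, -33.0], [171.0, -33.0]]
```

View pics/w1.png

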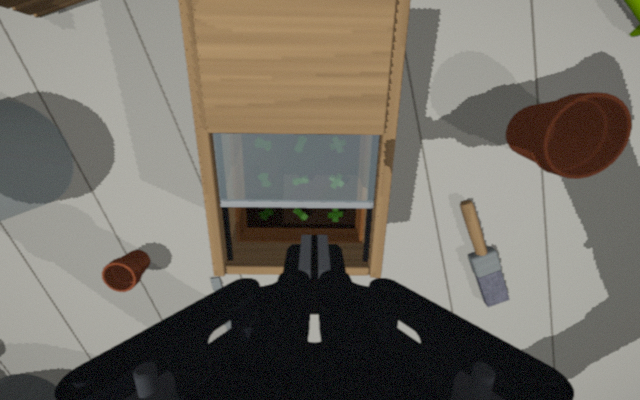

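The wrist view shows the pane's front strip at row ~206 (cols 220–374), the board edge at row ~133, and the front rail's outer edge at row ~275. Everything is parallel to the image, so the yaw is right. I triangulate the strip for height.

```bash
python3 - <<'E'
from h import *
c,n=np.cos(-.288),np.sin(-.288)
def loc(P): w=P[:2]-[.5937,-.005];return np.r_[c*w[0]+n*w[1],-n*w[0]+c*w[1],P[2]].round(4)
def line(cam,u,v): a=ray(cam,u,v,0);b=ray(cam,u,v,.2);return a,(b-a)/np.linalg.norm(b-a)
for pw,ps in(((221,205.),(312.3,223.2)),((373,207.),(321.8,171.8))):
  a,d=line("wrist",*pw);b,e=line("scene",*ps)
  k=np.linalg.lstsq(np.c_[d,-e],b-a,rcond=None)[0];print("tri",loc((a+d*k[0]+b+e*k[1])/2),"gap",np.linalg.norm(a+d*k[0]-b-e*k[1]).round(4))
for nme,u,v in(("board",297,134),("edge",297,206),("front",299,275),("board L",200,133),("boardR",396,135)):
  print(nme,[loc(ray("wrist",u,v,z)).tolist() for z in(.11,.125,.14,.155)])
E
python3 -m inch '[[[0.33,-0.38,0.8,0],[0,0,0.8,0],[0,0,0.8,0],[0,0,0.6,0],[0,0,0,0]]]'; python3 go.py 0.5764 0 0.165 -0.288
```

```text
tri [-0.064   0.0859  0.1332] gap 0.0015
tri [-0.058  -0.0737  0.1506] gap 0.0123
board [[0.0106, 0.0011, 0.11], [0.0121, 0.0003, 0.125], [0.0136, -0.0006, 0.14], [0.0151, -0.0014, 0.155]]
edge [[-0.0741, 0.0026, 0.11], [-0.0687, 0.0017, 0.125], [-0.0634, 0.0007, 0.14], [-0.058, -0.0002, 0.155]]
front [[-0.1687, 0.0016, 0.11], [-0.159, 0.0007, 0.125], [-0.1494, -0.0001, 0.14], [-0.1397, -0.001, 0.155]]
board L [[0.0117, 0.1085, 0.11], [0.0131, 0.1028, 0.125], [0.0146, 0.097, 0.14], [0.016, 0.0913, 0.155]]
boardR [[0.0095, -0.1088, 0.11], [0.0111, -0.1046, 0.125], [0.0126, -0.1004, 0.14], [0.0142, -0.0963, 0.155]]
clock: 3.75
tool_pos: [0.5724, -0.0045, 0.1727]
ee_rot: [3.106, -0.456, -0.012]
wrist_force: [-0.5, -1.4, -0.6]
grip_width: 0.007
gripper_force: 0.0
t 3.75 p [ 0.5724 -0.0045  0.1727] yaw -0.291 tilt [-0.008 -0.001 -1.   ] j7 -2.04 F [-0.5  -1.42 -0.58]
rows total, tool axes: [ 0.06 -0.14  0.19] roll -0.03
```

```bash
cat > ok.py <<'E'
import sys;from rig import env
s=env.read_state();p=s["tool_pos"];f=s["wrist_force"];print("%.2f"%s["clock"],*["%.4f"%v for v in p],"F",*["%.2f"%v for v in f])
sys.exit(f[2]>float(sys.argv[1]))
E
I="python3 -m inch"
$I '[[[0,0,0,0],[0,0,0,0],[0,0,0,0]]]' >/dev/null; python3 ok.py 3 &&
$I '[[[0,0,0.1,0],[0,0,0.1,0],[0,0,0.1,0],[0,0,0.1,0],[0,0,0,0]]]' >/dev/null; python3 ok.py 3 &&
$I '[[[0,0,0.04,0],[0,0,0.03,0],[0,0,0,0]]]' >/dev/null; python3 ok.py 3 &&
$I '[[[0,0,0.03,0],[0,0,0.03,0],[0,0,0,0]]]' >/dev/null; python3 ok.py 3 &&
$I '[[[0,0,0.03,0],[0,0,0.03,0],[0,0,0,0]]]' >/dev/null; python3 ok.py 3
```

```text
4.00 0.5771 -0.0028 0.1795 F 0.92 0.32 0.58
4.00 0.5771 -0.0028 0.1795 F 0.92 0.32 0.58
4.00 0.5771 -0.0028 0.1795 F 0.92 0.32 0.58
4.00 0.5771 -0.0028 0.1795 F 0.92 0.32 0.58
4.00 0.5771 -0.0028 0.1795 F 0.92 0.32 0.58False
False
False
False
False
```

```bash
sed -i 's/sys.exit(\(.*\))$/sys.exit(int(\1))/' ok.py
I="python3 -m inch"
$I '[[[0,0,0.1,0],[0,0,0.1,0],[0,0,0.1,0],[0,0,0.1,0],[0,0,0,0]]]' >/dev/null; python3 ok.py 3 &&
$I '[[[0,0,0.1,0],[0,0,0.1,0],[0,0,0.1,0],[0,0,0,0],[0,0,0,0]]]' >/dev/null; python3 ok.py 3 &&
$I '[[[0,0,0.03,0],[0,0,0.03,0],[0,0,0,0]]]' >/dev/null; python3 ok.py 2.5 &&
$I '[[[0,0,0.03,0],[0,0,0.03,0],[0,0,0,0]]]' >/dev/null; python3 ok.py 2.5 &&
$I '[[[0,0,0.03,0],[0,0,0.03,0],[0,0,0,0]]]' >/dev/null; python3 ok.py 2.5
```

```text
4.42 0.5753 -0.0023 0.1603 F 0.36 -0.49 -0.24
4.83 0.5757 -0.0023 0.1489 F -0.13 -0.41 -0.17
5.08 0.5759 -0.0023 0.1468 F 0.17 -0.04 -1.07
5.33 0.5758 -0.0023 0.1443 F 0.01 0.24 0.50
5.58 0.5758 -0.0023 0.1418 F -0.24 0.53 0.53
```

```bash
I="python3 -m inch"
$I '[[[0,0,0.03,0],[0,0,0.03,0],[0,0,0,0]]]' >/dev/null; python3 ok.py 2.5 &&
$I '[[[0,0,0.03,0],[0,0,0.02,0],[0,0,0,0]]]' >/dev/null; python3 ok.py 2.5 &&
$I '[[[0,0,0.02,0],[0,0,0.02,0],[0,0,0,0]]]' >/dev/null; python3 ok.py 2.5 &&
$I '[[[0,0,0.02,0],[0,0,0.02,0],[0,0,0,0]]]' >/dev/null; python3 ok.py 2.5 &&
$I '[[[0,0,0.02,0],[0,0,0.02,0],[0,0,0,0]]]' >/dev/null; python3 ok.py 2.5 &&
$I '[[[0,0,0.02,0],[0,0,0.02,0],[0,0,0,0]]]' >/dev/null; python3 ok.py 2.5 &&
$I '[[[0,0,0.02,0],[0,0,0.02,0],[0,0,0,0]]]' >/dev/null; python3 ok.py 2.5 &&
$I '[[[0,0,0.02,0],[0,0,0.02,0],[0,0,0,0]]]' >/dev/null; python3 ok.py 2.5
```

```text
5.83 0.5758 -0.0024 0.1394 F 0.71 0.05 1.06
6.08 0.5761 -0.0023 0.1379 F -0.47 -0.11 3.96
6.08 0.5761 -0.0023 0.1379 F -0.47 -0.11 3.96
6.08 0.5761 -0.0023 0.1379 F -0.47 -0.11 3.96
6.08 0.5761 -0.0023 0.1379 F -0.47 -0.11 3.96
6.08 0.5761 -0.0023 0.1379 F -0.47 -0.11 3.96
6.08 0.5761 -0.0023 0.1379 F -0.47 -0.11 3.96
6.08 0.5761 -0.0023 0.1379 F -0.47 -0.11 3.96
```

```bash
I="python3 -m inch"
$I '[[[0,0,0.01,0],[0,0,0,0],[0,0,0,0]]]' >/dev/null; python3 ok.py 7 &&
$I '[[[0,0,0.01,0],[0,0,0,0],[0,0,0,0]]]' >/dev/null; python3 ok.py 7 &&
$I '[[[0,0,0.01,0],[0,0,0,0],[0,0,0,0]]]' >/dev/null; python3 ok.py 7
```

```text
6.33 0.5761 -0.0023 0.1376 F -0.36 0.37 5.67
6.58 0.5761 -0.0023 0.1374 F -1.62 -0.26 7.52
6.58 0.5761 -0.0023 0.1374 F -1.62 -0.26 7.52
```

```bash
I="python3 -m inch"
$I '[[[0,0,0.01,0],[0,0,0,0],[0,0,0,0]]]' >/dev/null; python3 ok.py 12 &&
$I '[[[-0.05,0,0.003,0],[-0.05,0,0.003,0],[-0.05,0,0.003,0],[0,0,0,0]]]' >/dev/null; python3 ok.py 13 &&
$I '[[[-0.05,0,0.003,0],[-0.05,0,0.003,0],[-0.05,0,0.003,0],[0,0,0,0]]]' >/dev/null; python3 ok.py 13
```

```text
6.83 0.5761 -0.0022 0.1371 F -1.87 -0.58 7.36
7.17 0.5720 -0.0010 0.1373 F 2.29 -1.91 6.04
7.50 0.5662 0.0009 0.1370 F 2.56 -1.78 5.78
```

```bash
I="python3 -m inch"
$I '[[[0,0,0.015,0],[0,0,0.015,0],[0,0,0,0],[0,0,0,0]]]' >/dev/null; python3 ok.py 14 &&
$I '[[[-0.05,0,0.004,0],[-0.05,0,0.004,0],[-0.05,0,0.004,0],[0,0,0,0]]]' >/dev/null; python3 ok.py 14
python3 - <<'E'
from h import *
im=env.get_image("wrist");cv2.imwrite("pics/w2.png",cv2.resize(im[60:300,150:450],None,fx=2,fy=2))
print(proj("wrist",frame([.59,-.004,-.288,.150,.075])[[1,3,9,11]]).round(0).tolist())
E
```

```text
7.83 0.5664 0.0009 0.1361 F 1.30 -0.57 10.65
8.17 0.5610 0.0026 0.1358 F 2.05 -2.38 10.00
[[458.0, 403.0], [164.0, 403.0], [541.0, 163.0], [76.0, 164.0]]
```

View pics/w2.png

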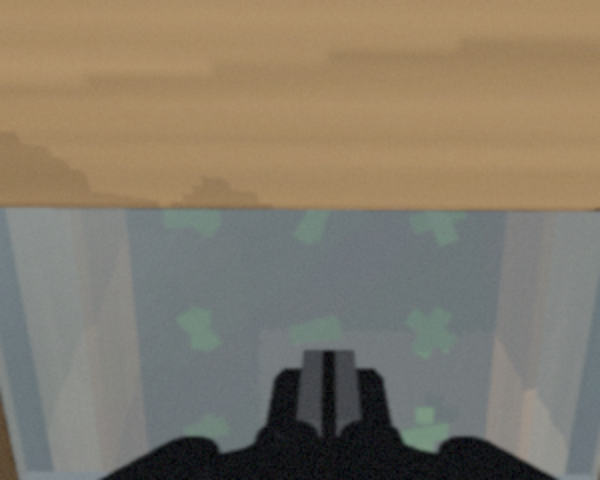

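Board edge at row 164 matches the prediction, so the frame is at (0.590, -0.004). The glass strip shows at row ~296. I compute q from it, then continue pulling.

```bash
cat > q.py <<'E'
from h import *
import sys
c,n=np.cos(-.288),np.sin(-.288)
def q(u,v,z=.134):
    w=ray("wrist",u,v,z)[:2]-[.59,-.004];return -.048-(c*w[0]+n*w[1])
p=env.read_state()["tool_pos"][:2]-np.array([.59,-.004]);print("tool local",(c*p[0]+n*p[1]).round(4),(-n*p[0]+c*p[1]).round(4))
im=env.get_image("wrist");g=cv2.cvtColor(im,cv2.COLOR_BGR2GRAY).astype(float)
if len(sys.argv)>1: print([(v,round(q(180,v),4)) for v in map(float,sys.argv[1:])])
for u in(175,445): print(u,g[230:400:4,u-6:u+6].mean(1).round().astype(int).tolist())
E
python3 q.py 296 300; I="python3 -m inch"
$I '[[[-0.05,0,0.004,0],[-0.05,0,0.004,0],[-0.05,0,0.004,0],[-0.05,0,0.004,0],[0,0,0,0]]]' >/dev/null; python3 ok.py 14; python3 q.py 300
python3 - <<'E'
from h import *
cv2.imwrite("pics/w3.png",env.get_image("wrist"))
E
```

```text
tool local -0.0296 -0.0019
[(296.0, np.float64(0.0135)), (300.0, np.float64(0.0162))]
175 [136, 135, 134, 134, 133, 133, 132, 131, 131, 129, 129, 129, 127, 126, 125, 122, 122, 135, 153, 165, 148, 18, 19, 19, 18, 17, 19, 18, 19, 19, 18, 19, 17, 17, 19, 17, 23, 25, 25, 26, 27, 29, 28]
445 [121, 121, 119, 119, 118, 116, 116, 115, 115, 114, 115, 116, 117, 118, 119, 121, 118, 126, 127, 114, 33, 21, 20, 18, 14, 19, 15, 19, 17, 17, 16, 19, 18, 21, 18, 20, 19, 19, 17, 15, 14, 17, 21]
8.68 0.5535 0.0049 0.1353 F 1.42 -1.48 10.41
tool local -0.0375 -0.0019
[(300.0, np.float64(0.0237))]
175 [137, 136, 135, 135, 135, 134, 134, 132, 133, 132, 132, 129, 130, 127, 126, 124, 123, 137, 150, 167, 151, 19, 18, 18, 20, 19, 16, 20, 17, 19, 19, 16, 19, 18, 18, 16, 22, 26, 28, 27, 29, 28, 28]
445 [124, 122, 122, 121, 119, 118, 118, 116, 115, 116, 116, 117, 118, 119, 120, 121, 120, 131, 125, 119, 32, 19, 20, 17, 18, 20, 21, 17, 18, 20, 19, 18, 19, 20, 18, 19, 20, 17, 18, 17, 18, 16, 18]
```

View pics/w3.png

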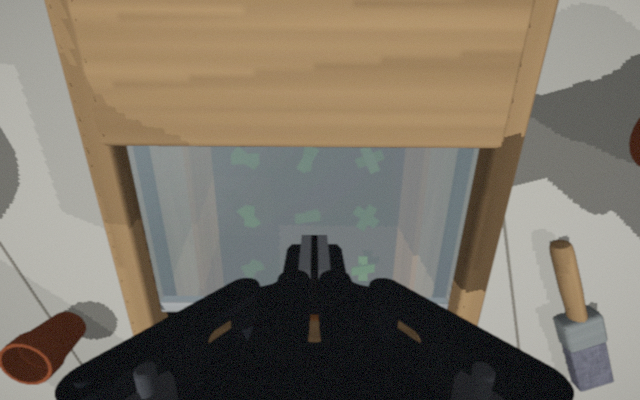

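The edge held at row ~308 while the tool moved 8 mm, so the pane is following it. About 61 mm remain. I keep pulling.

```bash
I="python3 -m inch"
$I '[[[-0.06,0,0.004,0],[-0.06,0,0.004,0],[-0.06,0,0.004,0],[-0.06,0,0.004,0],[0,0,0,0]]]' >/dev/null; python3 ok.py 13.5 &&
$I '[[[-0.06,0,0.004,0],[-0.06,0,0.004,0],[-0.06,0,0.004,0],[-0.06,0,0.004,0],[0,0,0,0]]]' >/dev/null; python3 ok.py 13.5 &&
$I '[[[-0.06,0,0.004,0],[-0.06,0,0.004,0],[-0.06,0,0.004,0],[-0.06,0,0.004,0],[0,0,0,0]]]' >/dev/null; python3 ok.py 13.5; python3 q.py 308
```

```text
9.20 0.5442 0.0077 0.1346 F 1.94 -2.06 11.67
9.62 0.5351 0.0105 0.1340 F 1.09 -1.76 11.02
10.03 0.5259 0.0133 0.1334 F 2.29 -0.76 11.93
tool local -0.0664 -0.0016
[(308.0, np.float64(0.0566))]
175 [143, 142, 140, 141, 141, 140, 140, 139, 139, 138, 139, 137, 136, 134, 132, 130, 129, 142, 152, 174, 162, 18, 21, 20, 16, 21, 16, 16, 18, 21, 19, 22, 21, 21, 22, 20, 23, 28, 29, 32, 30, 30, 30]
445 [129, 128, 127, 126, 125, 124, 124, 122, 121, 121, 121, 122, 123, 124, 126, 127, 126, 135, 135, 121, 38, 18, 20, 22, 18, 21, 18, 21, 20, 22, 22, 21, 21, 18, 17, 21, 19, 20, 20, 22, 18, 20, 17]
```

```bash
I="python3 -m inch"
$I '[[[-0.06,0,0.004,0],[-0.06,0,0.004,0],[-0.06,0,0.004,0],[-0.06,0,0.004,0],[0,0,0,0]]]' >/dev/null; python3 ok.py 13.5 &&
$I '[[[-0.06,0,0.004,0],[-0.06,0,0.004,0],[-0.06,0,0.004,0],[-0.06,0,0.004,0],[0,0,0,0]]]' >/dev/null; python3 ok.py 13.5 &&
$I '[[[-0.03,0,0.002,0],[-0.03,0,0.002,0],[-0.03,0,0.002,0],[-0.03,0,0.002,0],[0,0,0,0]]]' >/dev/null; python3 ok.py 13.5; python3 q.py 308
```

```text
10.50 0.5168 0.0161 0.1328 F 2.88 -2.23 11.92
10.92 0.5076 0.0188 0.1321 F 0.82 -1.20 13.28
11.33 0.5033 0.0202 0.1318 F 2.31 -0.98 12.65
tool local -0.09 -0.0015
[(308.0, np.float64(0.079))]
175 [142, 142, 141, 140, 140, 141, 141, 139, 137, 136, 136, 134, 132, 131, 128, 127, 127, 143, 148, 175, 160, 33, 22, 21, 19, 20, 21, 21, 21, 19, 22, 18, 21, 20, 21, 20, 25, 28, 29, 29, 29, 31, 32]
445 [130, 128, 128, 126, 126, 124, 123, 122, 122, 122, 121, 122, 124, 124, 125, 126, 126, 134, 133, 127, 36, 16, 19, 18, 18, 21, 18, 22, 20, 20, 21, 21, 20, 18, 19, 22, 19, 22, 22, 19, 21, 17, 19]
```

```bash
I="python3 -m inch"
$I '[[[-0.03,0,0.001,0],[-0.03,0,0.001,0],[-0.03,0,0.001,0],[-0.03,0,0.001,0],[0,0,0,0]]]' >/dev/null; python3 ok.py 14.5 &&
$I '[[[-0.02,0,0.001,0],[-0.02,0,0.001,0],[-0.02,0,0.001,0],[-0.02,0,0.001,0],[0,0,0,0]]]' >/dev/null; python3 ok.py 14 &&
$I '[[[-0.02,0,0.001,0],[-0.02,0,0.001,0],[-0.02,0,0.001,0],[-0.02,0,0.001,0],[0,0,0,0]]]' >/dev/null; python3 ok.py 14; python3 q.py 304 308
```

```text
11.80 0.4987 0.0215 0.1316 F 2.29 -0.56 13.18
12.22 0.4969 0.0222 0.1318 F 5.72 -1.79 10.17
12.63 0.4939 0.0232 0.1316 F 5.72 -2.68 10.56
tool local -0.0999 -0.0012
[(304.0, np.float64(0.086)), (308.0, np.float64(0.0887))]
175 [141, 140, 141, 141, 140, 140, 139, 137, 136, 135, 133, 131, 130, 130, 129, 141, 141, 175, 171, 78, 116, 61, 19, 19, 20, 19, 18, 20, 22, 18, 19, 18, 19, 20, 19, 21, 24, 28, 29, 27, 27, 30, 31]
445 [129, 128, 127, 126, 126, 124, 124, 122, 121, 121, 120, 120, 122, 122, 124, 128, 142, 156, 157, 119, 32, 20, 17, 17, 16, 19, 22, 21, 18, 19, 20, 19, 18, 22, 18, 20, 19, 23, 22, 16, 18, 20, 20]
```

```bash
I="python3 -m inch"
$I '[[[-0.02,0,0.006,0],[-0.02,0,0.002,0],[-0.02,0,0.001,0],[-0.02,0,0.001,0],[0,0,0,0]]]' >/dev/null; python3 ok.py 14.5
$I '[[[0,0,-0.1,0],[0,0,-0.5,0],[0,0,-1,0],[0,0,-1,0],[0,0,-1,0]]]' >/dev/null; $I '[[[0.4,-0.4,-0.8,0],[0.4,-0.4,0,0],[0,0,0,0],[0,0,0,0]]]' 0 >/dev/null; python3 ok.py 14.5
python3 - <<'E'
from h import *
im=env.get_image("wrist");cv2.imwrite("pics/w4.png",im)
print(proj("wrist",frame([.59,-.004,-.288,.150,.065])[[1,3,9,11]]).round(0).tolist())
E
python3 go.py .476 .3223 .25 0
```

```text
13.10 0.4910 0.0242 0.1313 F 6.76 -2.11 11.56
13.85 0.5265 0.0464 0.3047 F -1.06 0.09 -0.49
[[424.0, 235.0], [254.0, 235.0], [453.0, 79.0], [237.0, 79.0]]
t 13.9 p [0.5257 0.0457 0.3041] yaw -0.289 tilt [-0.002 -0.    -1.   ] j7 -2.11 F [-0.47  0.23  0.58]
rows total, tool axes: [-3.16 -6.28  1.35] roll -2.41
```

View pics/w4.png

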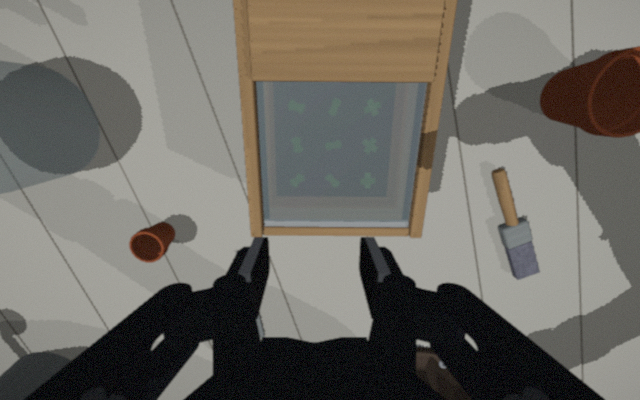

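The pane is home: glass reaches the front rail, and the predicted rail row 235 and board row 79 both match. Next, the pot.

```bash
I="python3 -m inch"
$I '[[[-0.45,-0.9,0,0],[-0.45,-0.9,0,0],[-0.45,-0.9,0,0],[-0.45,-0.9,0,0],[-0.45,-0.9,0,0]]]' >/dev/null; $I '[[[-0.45,-0.9,0,0],[-0.45,-0.88,0,0],[0,0,0.4,-0.9],[0,0,0.4,-0.9],[0,0,0,-0.6]]]'>/dev/null;  $I '[[[0,0,0,0],[0,0,0,0],[0,0,0,0]]]'>/dev/null
python3 go.py .476 .3223 .15 0
python3 - <<'E'
from h import *
im=env.get_image("wrist");C=env.camera_info("wrist")
for d in env.silhouettes("wrist","small_pot")[:2]:
  print(d["confidence"],d["extent"]); x=iou_fit(pot,[.476,.3223],{"wrist":d["region"]},[.008,.008]);print(x)
im2=env.get_image("side");m=env.silhouettes("side","small_pot");print([(d["confidence"],d["extent"]) for d in m[:1]])
E
```

```text
t 14.98 p [0.4772 0.3219 0.2732] yaw -0.004 tilt [ 0. -0. -1.] j7 -2.41 F [ 0.5   0.96 -0.01]
rows total, tool axes: [-0.03 -0.01  3.08] roll -0.04
0.87 [313.2, 170.1, 41.8, 40.1]
(array([0.47214735, 0.32457927]), np.float64(0.04492205100477609))
[(0.82, [252.8, 289.0, 20.4, 28.8])]
```

```bash
I="python3 -m inch"
$I '[[[-0.08,-0.04,0.9,0],[0,0,0.9,0],[0,0,0.9,0],[0,0,0.9,0],[0,0,0.7,0]]]' >/dev/null; $I '[[[0,0,0.5,0],[0,0,0.5,0],[0,0,0.5,0],[0,0,0.4,0],[0,0,0,0]]]'; python3 go.py .474 .3235 .022 0
python3 - <<'E'
from h import *
cv2.imwrite("pics/s5.png",np.hstack([cv2.resize(env.get_image(c)[r:r+100,x:x+100],None,fx=4,fy=4) for c,r,x in(("side",230,200),("scene",250,300))]))
E
```

```text
clock: 16.02
tool_pos: [0.4726, 0.3228, 0.0223]
ee_rot: [3.139, -0.003, -0.005]
wrist_force: [0.2, 0.1, 0.5]
grip_width: 0.998
gripper_force: 0.0
t 16.02 p [0.4726 0.3228 0.0223] yaw -0.002 tilt [-0.004 -0.003 -1.   ] j7 -2.55 F [0.17 0.07 0.48]
rows total, tool axes: [ 0.03 -0.02  0.01] roll -0.01
```

View pics/s5.png

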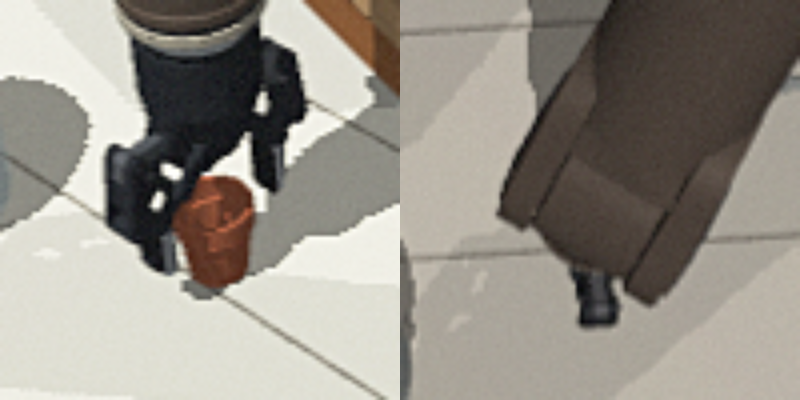

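The pot stands between the two fingers at (215,230) in the side crop, with clearance both sides. I grip and lift a little.

```bash
I="python3 -m inch"
$I '[[[0,0,0,0],[0,0,0,0],[0,0,0,0],[0,0,0,0],[0,0,0,0]]]' 255 25; $I '[[[0,0,0,0],[0,0,0,0],[0,0,0,0]]]'; $I '[[[0,0,-0.3,0],[0,0,-0.7,0],[0,0,-1,0],[0,0,0,0],[0,0,0,0]]]'; python3 - <<'E'
from h import *
cv2.imwrite("pics/s6.png",np.hstack([cv2.resize(env.get_image(c)[r:r+100,x:x+100],None,fx=4,fy=4) for c,r,x in(("side",220,200),("wrist",150,265))]))
E
```

```text
clock: 16.53
tool_pos: [0.4749, 0.3245, 0.0265]
ee_rot: [-3.141, 0.002, -0.003]
wrist_force: [0.5, -0.6, 7.8]
grip_width: 0.59
gripper_force: 24.8
clock: 16.78
tool_pos: [0.4749, 0.3245, 0.0265]
ee_rot: [-3.141, 0.002, -0.003]
wrist_force: [-0.1, -2.0, 5.7]
grip_width: 0.592
gripper_force: 24.8
clock: 17.2
tool_pos: [0.4754, 0.3253, 0.1083]
ee_rot: [-3.138, 0.002, -0.007]
wrist_force: [-2.1, 0.5, -2.0]
grip_width: 0.593
gripper_force: 26.7
```

View pics/s6.png

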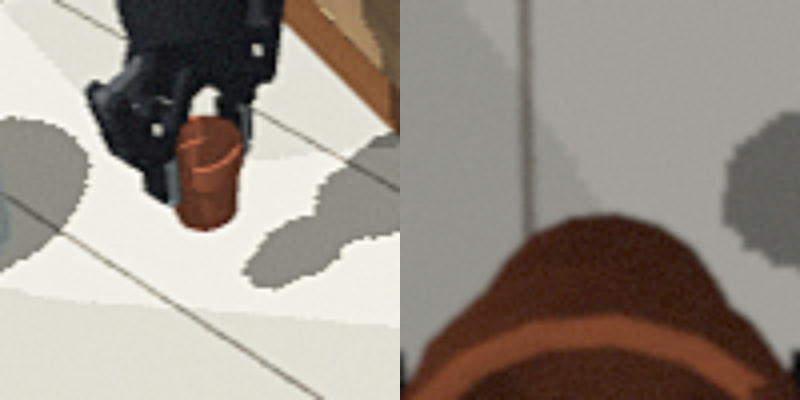

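The pot is held upright by its collar, with the foot 26.5 mm below the TCP. I carry it to above frame_middle at (0.5325, 0.013).

```bash
I="python3 -m inch"
$I '[[[0,0,-0.8,0],[0,0,-0.8,0],[0,0,-0.8,0],[0,0,-0.8,0],[0,0,-0.6,0]]]' >/dev/null; $I '[[[0,0,0,0.6],[0,0,0,0.9],[0,0,0,0.9],[0,0,0,0],[0,0,0,0]]]'>/dev/null; python3 go.py .5325 .013 .20 -.288
```

```text
t 18.13 p [0.4735 0.3237 0.2559] yaw -0.286 tilt [-0.002 -0.002 -1.   ] j7 -2.68 F [-0.05  0.04 -0.88]
rows total, tool axes: [3.61 7.03 1.41] roll 0.02
```

```bash
I="python3 -m inch"
$I '[[[0.2,0.4,0,0],[0.4,0.7,0,0],[0.4,0.8,0,0],[0.4,0.8,0,0],[0.4,0.8,0,0]]]' >/dev/null; $I '[[[0.4,0.8,0,0],[0.4,0.8,0,0],[0.4,0.8,0,0],[0.4,0.7,0,0],[0.2,0.4,0,0]]]'>/dev/null;$I '[[[0,0,0.2,0],[0,0,0.3,0],[0,0,0.3,0],[0,0,0,0],[0,0,0,0]]]'; python3 go.py .5325 .013 .18 -.288
```

```text
clock: 19.38
tool_pos: [0.5314, 0.0152, 0.2242]
ee_rot: [3.109, -0.448, -0.004]
wrist_force: [-0.4, -0.3, -1.6]
grip_width: 0.59
gripper_force: 27.2
t 19.38 p [0.5314 0.0152 0.2242] yaw -0.286 tilt [-0.002  0.    -1.   ] j7 -2.07 F [-0.36 -0.28 -1.59]
rows total, tool axes: [0.04 0.04 1.1 ] roll 0.02
```

```bash
I="python3 -m inch"
$I '[[[0.04,0.04,0.3,0],[0,0,0.4,0],[0,0,0.4,0],[0,0,0.2,0],[0,0,0,0]]]' >/dev/null; $I '[[[0,0,0,0],[0,0,0,0]]]'>/dev/null; python3 ok.py 2 &&
$I '[[[0,0,0.04,0],[0,0,0.04,0],[0,0,0,0]]]' >/dev/null; python3 ok.py 1.5 &&
$I '[[[0,0,0.02,0],[0,0,0.02,0],[0,0,0,0]]]' >/dev/null && python3 ok.py 1.5 &&
$I '[[[0,0,0.02,0],[0,0,0.02,0],[0,0,0,0]]]' >/dev/null && python3 ok.py 1.5 &&
$I '[[[0,0,0.02,0],[0,0,0.02,0],[0,0,0,0]]]' >/dev/null && python3 ok.py 1.5
```

```text
19.97 0.5340 0.0130 0.1741 F 0.47 0.69 -1.97
20.22 0.5334 0.0127 0.1701 F -0.19 -0.53 -1.37
20.47 0.5332 0.0127 0.1682 F 0.21 0.15 -2.19
20.72 0.5332 0.0127 0.1665 F 0.05 -0.56 -2.45
20.97 0.5332 0.0127 0.1649 F -0.58 -0.36 -2.15
```

```bash
I="python3 -m inch"
$I '[[[0,0,0.01,0],[0,0,0.01,0],[0,0,0,0]]]' >/dev/null && python3 ok.py 1 &&
$I '[[[0,0,0.01,0],[0,0,0.01,0],[0,0,0,0]]]' >/dev/null && python3 ok.py 1 &&
$I '[[[0,0,0.01,0],[0,0,0.01,0],[0,0,0,0]]]' >/dev/null && python3 ok.py 1 &&
$I '[[[0,0,0.01,0],[0,0,0.01,0],[0,0,0,0]]]' >/dev/null && python3 ok.py 1 &&
$I '[[[0,0,0.01,0],[0,0,0.01,0],[0,0,0,0]]]' >/dev/null && python3 ok.py 1 &&
$I '[[[0,0,0.01,0],[0,0,0.01,0],[0,0,0,0]]]' >/dev/null && python3 ok.py 1
```

```text
21.22 0.5333 0.0127 0.1642 F -0.15 -0.48 -0.64
21.47 0.5333 0.0127 0.1634 F 0.28 -0.39 -2.19
21.72 0.5333 0.0127 0.1627 F -0.08 0.44 -0.48
21.97 0.5333 0.0127 0.1620 F -1.24 0.89 1.77
```

Contact at TCP z ≈ 0.1625, as predicted. I open the fingers and check.

```bash
I="python3 -m inch"
$I '[[[0,0,0.005,0],[0,0,0,0]]]' >/dev/null; python3 ok.py 9; $I '[[[0,0,0,0],[0,0,0,0],[0,0,0,0],[0,0,0,0],[0,0,0,0]]]' 50 20; $I '[[[0,0,-0.1,0],[0,0,-0.4,0],[0,0,-0.8,0],[0,0,-1,0],[0,0,-1,0]]]'; $I '[[[-0.5,0,-0.5,0],[-0.5,0,-0.5,0],[-0.5,0,0,0],[0,0,0,0],[0,0,0,0]]]'
python3 - <<'E'
from h import *
cv2.imwrite("pics/s7.png",np.hstack([cv2.resize(env.get_image("side")[140:260,240:370],None,fx=3,fy=3),cv2.resize(env.get_image("wrist")[0:240,190:450],None,fx=1.5,fy=1.5)]))
c,n=np.cos(-.288),np.sin(-.288)
def ph(p):
    a=np.linspace(0,6.28,40);return np.vstack([np.c_[p[0]+r*np.cos(a),p[1]+r*np.sin(a),0*a+.1354+z] for r,z in((.019,0),(.026,.038),(.026,.055))])
for k in("side","wrist"):
  for d in env.silhouettes(k,"small_pot")[:1]:
    x,e=iou_fit(ph,[.5325,.013],{k:d["region"]},[.008,.008]);w=x-[.59,-.004];print(k,d["confidence"],e,c*w[0]+n*w[1],-n*w[0]+c*w[1])
E
```

```text
22.13 0.5334 0.0127 0.1619 F -1.27 0.18 3.33
clock: 22.55
tool_pos: [0.5333, 0.0127, 0.1616]
ee_rot: [3.109, -0.453, 0.0]
wrist_force: [1.1, 0.4, -0.5]
grip_width: 0.802
gripper_force: 0.0
clock: 22.97
tool_pos: [0.5325, 0.0127, 0.2951]
ee_rot: [3.109, -0.452, -0.002]
wrist_force: [1.0, -0.3, 0.8]
grip_width: 0.803
gripper_force: 0.0
clock: 23.38
tool_pos: [0.4754, 0.03, 0.3344]
ee_rot: [3.109, -0.451, 0.002]
wrist_force: [-0.6, -1.1, 0.4]
grip_width: 0.809
gripper_force: 0.0
side 0.74 0.12369477911646587 -0.05572392543654624 -0.0033045672457851175
wrist 0.66 0.042616349603778914 -0.06393338506519802 -0.0013921804511085947
```

View pics/s7.png

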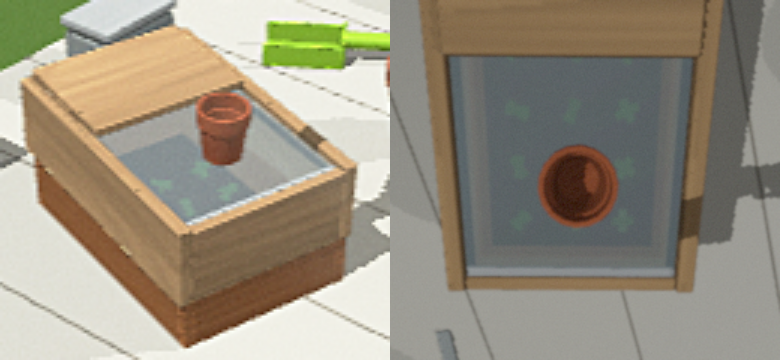

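The pot stands upright mid-glass, at about (-0.060, -0.002) in the frame. The strip is still against the front rail and the robot is clear, so I hand in.

```bash
python3 -c "
from rig import env
print(env.close_job())"
```

```text
the job is handed in; nothing more can be done
None
```

The pane is home against the front rail, with readings between moves peaking at about 14 N against the 20 N limit. The small pot stands upright on the middle of the glass, and the job was handed in after about 23.5 s of the 72 s allowed.

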